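# Grease the wheel-end bearing of the sharpening arbor

### The job

Take the push-type grease gun out of its wooden stand and press its coupler squarely onto the tilted grease nipple of the bearing next to the grinding wheel until it snaps on. Then push the gun on along the nipple until its spring-loaded nozzle has gone well over half way into the barrel, and finish like that: gun still gripped and held pressed in. Press gently, without ramming the spring against its stop, since a hard shove breaks the nipple; leave the pencil, the sliding bevel, the oilstone box and the marking gauge where they lie.

Things in the scene. Friction and masses are not known exactly. Their poses are not given: they have to be found in the camera images.
- gun: push-type grease gun, 136 mm long, 0.26 kg, upright in the stand, coupler down. z: along its axis, up to the grip. Origin: on the axis, under the finger flange (44 mm across, 5 thick), resting on the stand. Above it the round grip, 26 mm across, z 5 to 52 mm; below it the barrel, 28 mm across, to z = -36, a sprung rod and the coupler, 30 mm across, mouth at z = -83. Lift 85 mm to clear the stand
- gun_grip (a point): point on the gun's axis, midway up its round grip (28 mm above the gun's origin), good for grasping; the fingertips can push on the flange 23 mm below it. Same axes as the gun
- nozzle (a joint): how far the nozzle (rod with coupler) is pushed into the barrel against its spring: 0 fully out, 0.016 m at its hard stop. The spring gives 10 N at 0, 15 N at 0.010 and 18 N at the stop
- coupler_seat (a point): point on the coupler's axis where the centre of the nipple's ball sits once snapped in: 11 mm inside the mouth, 72 mm below the gun's origin with the nozzle out (moves with the nozzle). Axes as the gun. Four sprung jaws in the flared mouth (24 mm wide) open over the ball and close behind it at about 7 N; the ball then stops on the seal. The gun may be turned about its axis at will
- nipple_ball (a point): centre of the 14 mm ball head of the nipple to be greased, on the bearing next to the grinding wheel, 20 mm out from the grey housing. z points outward along the nipple, which leans 25 degrees from vertical to the arbor's front (-x). Press along -z of this point with the gun's z along this z
- far_nipple_ball (a point): the same point on the like nipple of the other bearing, 124 mm away along the shaft; not to be greased
- arbor: sharpening arbor fixed to the bench: 138 x 214 x 20 mm board (x, y, z), two grey pillow-block bearings at y = -62 and +62 mm, shaft along y 62 mm above the bench, pulley between, 107 mm grinding wheel beyond the +y end (top 116 mm above the bench). Origin on the bench under the shaft, midway between the bearings; x to the back
- stand: wooden stand fixed to the bench, 90 x 116 x 100 mm (x, y, z): a plank with a 34 mm round hole, on two end boards. Origin under its centre on the bench; the hole's mouth is 100 mm above it
- pencil: red pencil, 177 mm long, lying near the front edge; leave alone. Origin at the centre of its underside.
- sliding_bevel: sliding bevel, 125 mm, lying at the left; leave alone. Origin at the centre of its underside.
- oilstone_box: closed mahogany oilstone box, 83 x 210 x 46 mm, at the right; leave alone. Origin at the centre of its underside.
- marking_gauge: wooden marking gauge, 44 x 200 x 56 mm, at the left; leave alone. Origin at the centre of its underside.
There are look-alikes about, which are no part of the job. There is more than one size of the gun; the job needs the smallest.

How it is judged:
By the outcome, as a careful person would: the job done as asked, in the order asked, and still so for the second after the job is handed in, while the arm keeps its last pose, push and grip.
It also fails if it takes over 38 s, if anything falls off the work surface, if the arm or the gripper's body presses on something with over 40 N, if the wrist force passes 120 N, or if a joint passes its speed limit or range.

### The arm

A 6-joint arm with a two-finger parallel gripper is mounted at the origin on a cart in front of the work surface, level with it; the furniture and walls round the work are solid. World frame = base frame: x ahead of the robot, y to its left, z up, the work surface at z = 0. Lengths are in m, angles in rad, forces in N, time in s.
With the tool pointing down it reaches from about 0.375 to 0.925 m from the base axis. Payload 5.7 kg.
Tool frame: the origin (TCP) lies between the finger pads; the fingertips stand 25 mm ahead of it and the grasp point (between the pads) lies 6 mm ahead of it; z points along the fingers, y is the direction in which the jaws open and shut (so a half turn about z gives the same grasp; the last joint's range is limited). The gripper opens to 85 mm and grips with 20 to 120 N. Pads are 22 mm wide; open, the fingers measure 114 mm over their backs; the gripper's body (76 mm by 85 mm) begins 54 mm behind the grasp point. The pads swing forward as they close: fully open they stand 13 mm farther back than shut.
Start: joints at [-1.306, 0.359, 1.51, -0, 1.272, -0.115], TCP at [0.222, -0.557, 0.256] pointing down, gripper open.
Joint ranges: [-2.97, 2.97], [-1.01, 2.36], [0.21, 2.38], [-0.96, 4.11], [0.2, 2.71], [-2.98, 2.98]. Speed limits (rad/s): [2.39, 2.39, 3.14, 3.14, 3.14, 3.14].

### API

Orientations are given as a unit quaternion [w, x, y, z].
In Python, from station import status, optics, job gives the robot as it stands.
- The arm moves only by the tool apply_moves, never from a script. Its argument "moves" is a list that holds one entry, the list of rows, each a list of 6 numbers: the shift along the world's x, y, z in cm, then the turn, a rotation vector about the world's x, y, z in rad. In form: [[[tx, ty, tz, wx, wy, wz], ...]]. A call has 1 to 12 rows; each row is the pose to reach, as a shift and turn from the pose commanded when the call began; what a row does not reach only later rows make up. A row lasts 1/12 s, in which the tool goes at most 41.7 mm and 7.16 degrees, less where a joint would pass 70% of its speed; a pose out of reach is approached as far as the arm can. A call with a gripper value outside its range is refused whole. "claw" is the opening, from -1 (shut) to 1 (fully open), so that 0 is half open, set as the call begins (left out, the last holds). The fingers move at their own pace and stop on an object; the grip force is fixed at half the most. Time passes only in rows, so rows that repeat a pose let the fingers close. It gives the time, the measured TCP pose, the force and the opening at its end, in the units of the state.
- status.observe(): the state, without advancing time (a new reading comes with each control period).
- optics.camera(name): name is "scene" or "top" or "wrist"; returns a dict with "img" (400x640x3 uint8, red, green, blue), "K" (3x3 intrinsics, pixels), "R" (3x3) and "t" (3): a world point X has camera coordinates R X + t. Camera axes: x right, y down, z forward; pixel columns grow to the right and rows downward; lengths in m; the calibration is good to about 2 mm. A picture is of the moment at which its call begins. There is no depth.
- job.close_job(): hands the job in, once; it reports no verdict.
Trained networks look in the newest picture that a camera, given by its name, has taken for a name from the list of things; names that differ only in an ending like _2 or _b are one class to them, and where a whole thing is asked for, a point or a joint stands for the part that bears it (a point fixed in the world has none). Each returns a list of dicts, best first, with "conf" (0 to 1); they miss things now and then, are a little off and sometimes report something else, mostly with a low value. They report only what shows in the picture. A call takes as long as a camera call. They do not tell look-alikes from the thing itself.
- optics.recognise(camera, thing): "xy" ([column, row] in pixels, amid what is visible of it).
- optics.spot_point(camera, thing): "xy" ([column, row] in pixels: a listed point, or the origin of a listed thing).
The state is a dict: "t": time; "joint_pos": joint angles; "joint_velocities": joint speeds; "tau": joint torques, N m; "eef_pos": TCP position; "orientation": TCP orientation; "force": force on the tool from outside, world axes, zero at the start; "ft_torque": the same for the moment, N m; "finger_gap": finger opening in m.
Only numpy, scipy, OpenCV 4.12 (cv2) and the standard library are available. Lean on these libraries where they do the work, as an engineer would, in place of code of your own. Each camera call takes 0.05 s, during which the arm holds its last target.

## Working session

There is one attempt and no reset: what is moved stays moved. The work goes in short steps, Python scripts to look and compute and a tool call to move; the robot and the scene stay as the last step left them, time stands still between calls to the robot, and variables do not carry over. Pictures are saved under pics/ and viewed, and the job is handed in when it is done.

Besides the shell and the picture viewer there is one more tool, called after ">>>" in YAML: its name, and indented under it one key for each argument. apply_moves: Moves the arm, as the interface text tells. Its arguments: {"type":"object","properties":{"moves":{"type":"array"},"claw":{"type":"number"}},"required":["moves"]}

```bash
ls; mkdir -p pics
cat > h.py <<'E'
import numpy as np, cv2
from station import status, optics, job
def snap(name, fn):
    c=optics.camera(name); cv2.imwrite('pics/'+fn, c['img'][:,:,::-1]); return c
def ray(c,xy):
    K,R,t=map(np.array,(c['K'],c['R'],c['t']))
    d=R.T@np.linalg.inv(K)@np.array([xy[0],xy[1],1.]); return -R.T@t, d/np.linalg.norm(d)
def proj(c,X):
    p=np.array(c['R'])@np.array(X)+np.array(c['t']); p=np.array(c['K'])@p; return p[:2]/p[2]
def onz(c,xy,z):
    o,d=ray(c,xy); return o+d*(z-o[2])/d[2]
def tri(rs):
    A=np.zeros((3,3));b=np.zeros(3)
    for o,d in rs:
        P=np.eye(3)-np.outer(d,d);A+=P;b+=P@o
    X=np.linalg.solve(A,b); return X,[np.linalg.norm(np.cross(X-o,d)) for o,d in rs]
E
python3 - <<'E'
from h import *
print(status.observe())
for n in ['scene','top','wrist']:
    c=snap(n,n+'0.png'); print(n,-np.array(c['R']).T@c['t'])
    for th in ['gun','gun_grip','coupler_seat','nipple_ball','far_nipple_ball','arbor','stand']:
        print(th,[(np.round(d['xy'],1).tolist(),round(d['conf'],2)) for d in optics.spot_point(n,th)])
E
```

```text
pics
{'t': 0.0, 'joint_pos': array([-1.30608000e+00,  3.59488802e-01,  1.51148011e+00,  6.17554670e-06,
        1.27250283e+00, -1.15112642e-01]), 'joint_velocities': array([-7.13852290e-05,  3.80033511e-05, -1.18068929e-03, -8.40998951e-04,
        6.55316436e-04, -2.33706645e-04]), 'tau': array([ 2.28912788e-03, -5.27616656e+01, -2.78624207e+01,  2.19472672e-04,
        1.33957263e-02,  3.21065295e-05]), 'eef_pos': array([ 0.22227057, -0.55659923,  0.25544506]), 'orientation': array([-9.37134956e-04,  9.82020120e-01,  1.88773940e-01, -6.72716213e-05]), 'force': array([-0.09409726,  0.23257634,  0.03309359]), 'ft_torque': array([ 0.00621804,  0.02067393, -0.04152579]), 'finger_gap': 0.08534776085256178}
scene [-0.33228101  0.77662203  0.6344532 ]
gun [([217.3, 218.7], 0.86), ([270.0, 223.8], 0.8), ([258.9, 234.6], 0.34)]
gun_grip [([219.0, 207.4], 0.7), ([268.8, 211.7], 0.56), ([255.1, 200.0], 0.46)]
coupler_seat [([223.2, 245.8], 0.67), ([271.3, 250.3], 0.56), ([257.8, 226.1], 0.49)]
nipple_ball [([340.6, 179.5], 0.45)]
far_nipple_ball []
arbor []
stand [([260.6, 234.4], 0.62)]
top [ 0.26961848 -0.00505441  1.63414369]
gun [([225.3, 182.0], 0.75), ([374.9, 195.4], 0.75), ([259.9, 184.6], 0.65), ([242.5, 221.8], 0.52), ([359.4, 193.1], 0.38)]
gun_grip [([260.4, 184.8], 0.61), ([242.5, 221.8], 0.61), ([218.7, 181.3], 0.59)]
coupler_seat [([229.2, 184.1], 0.55), ([247.9, 228.7], 0.4)]
nipple_ball [([360.3, 192.4], 0.49), ([265.0, 191.2], 0.39)]
far_nipple_ball [([263.0, 192.5], 0.43)]
arbor []
stand [([262.0, 192.4], 0.68)]
wrist [ 0.29228899 -0.53066907  0.37409466]
gun []
gun_grip []
coupler_seat []
nipple_ball []
far_nipple_ball []
arbor []
stand []
```

View pics/scene0.png

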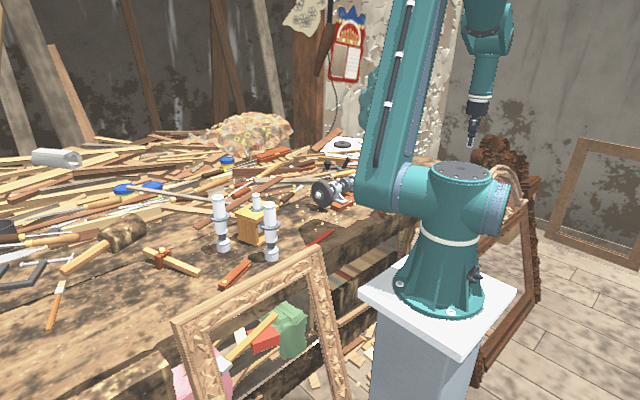

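View pics/top0.png

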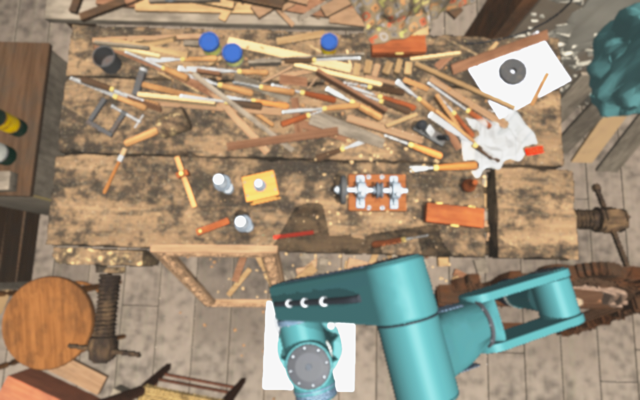

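Run:
```python
import cv2
a=cv2.imread('pics/scene0.png')[150:290,180:420]; cv2.imwrite('pics/s0c.png',cv2.resize(a,None,fx=3.3,fy=3.3,interpolation=2))
a=cv2.imread('pics/top0.png')[130:260,200:430]; cv2.imwrite('pics/t0c.png',cv2.resize(a,None,fx=3.4,fy=3.4,interpolation=2))
```

```text
(no output)
```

View pics/s0c.png

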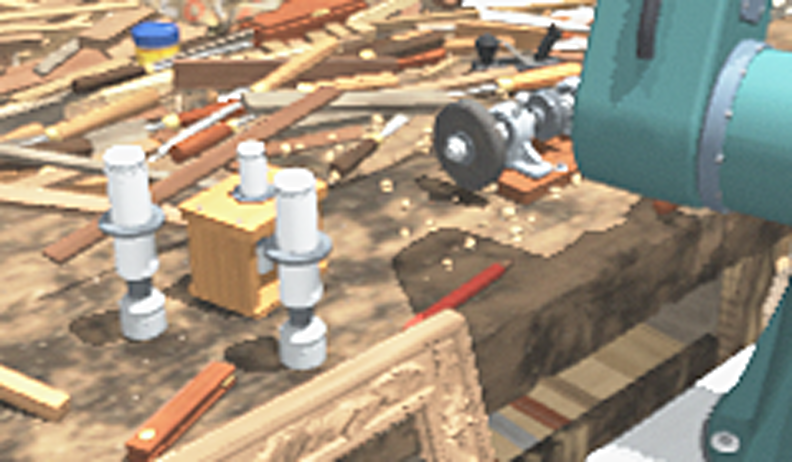

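View pics/t0c.png

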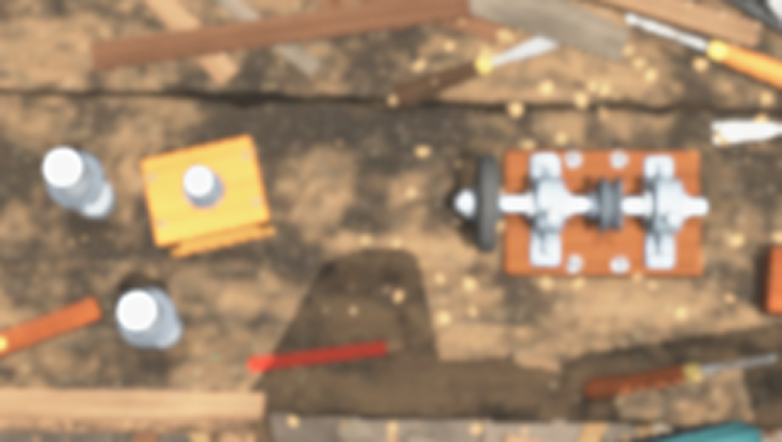

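The stand with the smallest gun shows at top (259,184) and scene (256,201). The two larger guns stand free at top (225,182) and (242,222). The arbor's wheel is at its left end at top (343,190), with the near bearing at about (360,190).

Run:
```python
from h import *
s=optics.camera('scene');t=optics.camera('top')
for nm,a,b in [('grip',(255.6,200.5),(259.5,184.3)),]:
    print(nm,tri([ray(s,a),ray(t,b)]))
for z in (0.1,0.128,0.152): print(z,onz(t,(258.2,183.5),z),onz(s,(255.6,200.5),z))
for n,p,z in [('ball',(360.3,191),0.11),('far',(394,191),.11),('board TL',(347.5,174),.02),('TR',(406,174),.02),('BL',(348.5,210),.02),('BR',(406,211),.02),('wheeltop',(343,190),.116),
  ('g2 top',(219,179),.2),('g3 top',(240,221),.2),('stand1',(242,177),.1),('stand2',(273,170),.1),('stand3',(279,195),.1),('stand4',(246,202),.1)]:
    print(n,onz(t,p,z).round(4))
```

```text
grip (array([0.55552513, 0.18973931, 0.1274205 ]), [np.float64(0.0010884492166984823), np.float64(0.001088449216698427)])
0.1 [0.56273792 0.19715332 0.1       ] [0.6046809  0.15858168 0.1       ]
0.128 [0.55738813 0.19346278 0.128     ] [0.55559347 0.19096081 0.128     ]
0.152 [0.55280259 0.19029946 0.152     ] [0.51351853 0.21871435 0.152     ]
ball [ 0.5447 -0.1632  0.11  ]
far [ 0.5482 -0.2813  0.11  ]
board TL [ 0.624  -0.1239  0.02  ]
TR [ 0.6304 -0.3423  0.02  ]
BL [ 0.4885 -0.13    0.02  ]
BR [ 0.491  -0.3419  0.02  ]
wheeltop [ 0.5453 -0.1021  0.116 ]
g2 top [0.555  0.3145 0.2   ]
g3 top [0.4174 0.2373 0.2   ]
stand1 [0.5845 0.2557 0.1   ]
stand2 [0.6131 0.1469 0.1   ]
stand3 [0.5237 0.1219 0.1   ]
stand4 [0.4953 0.2368 0.1   ]
```

>>> apply_moves:
  moves:
    - [[2.3,3,0.5,0,0,-0.03],[4.6,6,1,0,0,-0.06],[7,9,1.5,0,0,-0.1],[9.3,12,2,0,0,-0.13],[11.6,15,2.5,0,0,-0.16],[14,18,3,0,0,-0.2],[16.3,21,3.5,0,0,-0.23],[18.6,24,4,0,0,-0.26],[21,27,4.5,0,0,-0.3],[23.3,30,4.5,0,0,-0.33],[25.6,33,4.5,0,0,-0.36],[27.8,35.7,4.5,0,0,-0.38]]

```text
t: 2.3
eef_pos: [0.5014, -0.1982, 0.3016]
orientation: [-0.0, 1.0, -0.001, 0.0]
force: [-0.2, -0.3, -0.3]
finger_gap: 0.0853
```

>>> apply_moves:
  moves:
    - [[0,0,0,0,0,0],[0,0,0,0,0,0]]

```text
t: 2.47
eef_pos: [0.5013, -0.1987, 0.3012]
orientation: [-0.0, 1.0, 0.002, 0.0]
force: [-0.4, -1.1, -0.3]
finger_gap: 0.0853
```

Run:
```python
from h import *
print({k:v for k,v in status.observe().items() if k in('t','eef_pos','orientation','force','joint_pos')})
for n in ['wrist','top','scene']:
    c=snap(n,n+'1.png'); print(n,-np.array(c['R']).T@c['t'])
    for th in ['nipple_ball','far_nipple_ball','arbor']:
        for d in optics.spot_point(n,th): print(th,np.round(d['xy'],1),round(d['conf'],2),onz(c,d['xy'],.0 if th=='arbor' else .105).round(4))
```

```text
{'t': 2.4667, 'joint_pos': array([-5.05583899e-01,  2.31869952e-01,  1.57955964e+00,  1.64001430e-05,
        1.33014466e+00,  1.06157079e+00]), 'eef_pos': array([ 0.50126735, -0.19873022,  0.30124422]), 'orientation': array([-2.48819479e-06,  9.99998346e-01,  1.81886372e-03,  1.19138863e-05]), 'force': array([-0.40110165, -1.09152967, -0.26805498])}
wrist [ 0.57655094 -0.20003987  0.41906716]
nipple_ball [288.7 140.4] 0.84 [ 0.5356 -0.1696  0.105 ]
nipple_ball [125.2 238.3] 0.33 [ 0.4418 -0.0102  0.105 ]
far_nipple_ball [435.2 139.4] 0.88 [ 0.5369 -0.2985  0.105 ]
arbor [351.8 108. ] 0.85 [ 0.559  -0.2325  0.    ]
arbor [124.6 239.8] 0.71 [0.3947 0.0544 0.    ]
top [ 0.26961848 -0.00505441  1.63414369]
arbor [373.6 195.3] 0.97 [ 0.5496 -0.2247  0.    ]
scene [-0.33228101  0.77662203  0.6344532 ]
nipple_ball [336.7 179.8] 0.37 [ 0.5378 -0.1688  0.105 ]
nipple_ball [256.8 210.7] 0.36 [0.5321 0.2046 0.105 ]
far_nipple_ball [255.2 201.5] 0.63 [0.5905 0.1698 0.105 ]
arbor [340.6 194.8] 0.87 [ 0.5864 -0.2491  0.    ]
```

View pics/wrist1.png

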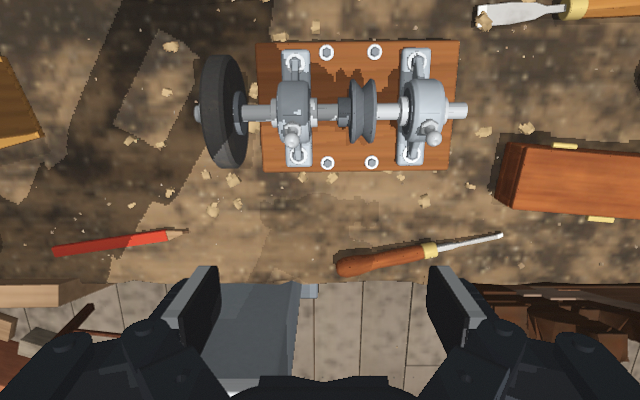

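The wrist picture shows the near nipple's ball at about (290,138), the far one at (436,138), and the wheel at (222,110). I'll take a second baseline view on the way to the gun.

>>> apply_moves:
  moves:
    - [[-0.3,3.5,0,0,0,0],[-0.6,7,0,0,0,0],[-1,10.5,0,0,0,0],[-1,12,0,0,0,0],[-1,12,0,0,0,0],[-1,12,0,0,0,0]]

```text
t: 3.57
eef_pos: [0.4905, -0.0799, 0.3014]
orientation: [0.0, 1.0, 0.001, 0.0]
force: [-0.2, -0.6, -0.0]
finger_gap: 0.0852
```

Run:
```python
from h import *
import pickle
print(status.observe()['eef_pos'],status.observe()['joint_velocities'].round(3))
c=snap('wrist','wrist2.png'); pickle.dump(c,open('w2.pkl','wb')); print(-np.array(c['R']).T@c['t'])
for th in ['nipple_ball','far_nipple_ball','arbor','gun','gun_grip','stand']:
    for d in optics.spot_point('wrist',th): print(th,np.round(d['xy'],1),round(d['conf'],2))
print(repr(c['K']),repr(c['R']))
```

```text
[ 0.49049182 -0.07986337  0.30144383] [-0.031  0.012 -0.013 -0.01  -0.003 -0.007]
[ 0.56572063 -0.08122376  0.41930338]
nipple_ball [425.6 126.1] 0.73
far_nipple_ball [571.9 123.5] 0.56
arbor [456.2  98.2] 0.84
arbor [ 12.6 105.5] 0.39
gun [ 13.  102.1] 0.79
stand [ 83.3 101.5] 0.82
array([[354.15581801,   0.        , 323.27076785],
       [  0.        , 354.15581801, 202.22101408],
       [  0.        ,   0.        ,   1.        ]]) array([[ 1.10453878e-03, -9.99999389e-01,  4.71230302e-05],
       [-9.54830093e-01, -1.04064487e-03,  2.97150483e-01],
       [-2.97150253e-01, -3.73208719e-04, -9.54830659e-01]])
```

View pics/wrist2.png

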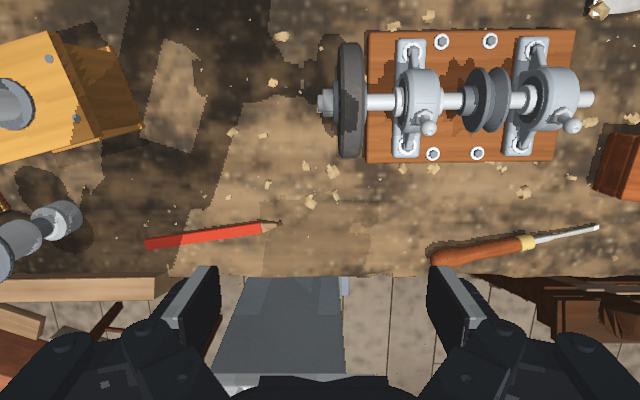

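Run:
```python
import cv2,numpy as np
o=[]
for f,x,y in [('wrist1',290,138),('wrist1',435,138),('wrist2',426,126),('wrist2',572,124)]:
    a=cv2.imread(f'pics/{f}.png')[y-18:y+18,x-18:x+18]; o.append(cv2.resize(a,None,fx=10,fy=10,interpolation=0))
v=np.vstack([np.hstack(o[:2]),np.hstack(o[2:])]); cv2.imwrite('pics/balls.png',cv2.resize(v,(600,600)))
```

```text
(no output)
```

View pics/balls.png

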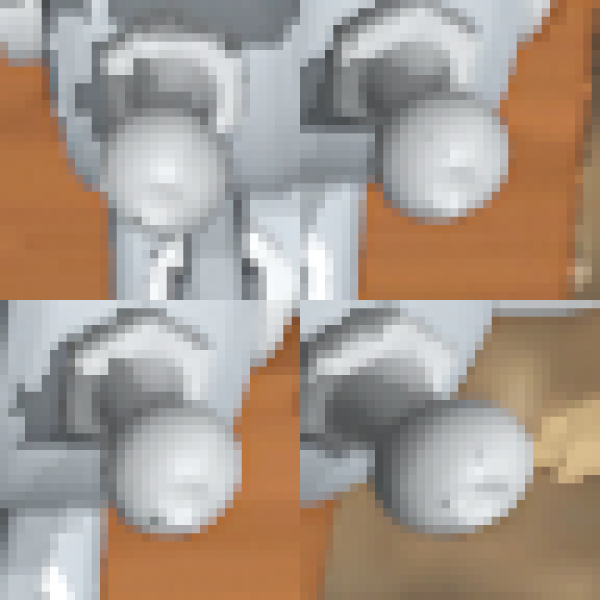

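Run:
```python
from h import *
import pickle
from scipy.spatial.transform import Rotation as Ro
c2=pickle.load(open('w2.pkl','rb'))
q=lambda v: Ro.from_quat([v[1],v[2],v[3],v[0]]).as_matrix()
R2=q(status.observe()['orientation']);R1=q([-2.488e-6,9.99998346e-01,1.81886e-3,1.19e-5])
c1=dict(c2);c1['R']=np.array(c2['R'])@R2@R1.T;p=np.array([0.57655094,-0.20003987,0.41906716]);c1['t']=-c1['R']@p
pickle.dump(c1,open('w1.pkl','wb'))
# consistency check: camera offset in the tool frame
p2=-np.array(c2['R']).T@c2['t']
print(R1.T@(p-[.50126735,-.19873022,.30124422]),R2.T@(p2-status.observe()['eef_pos']))
n=tri([ray(c1,(291.4,140.3)),ray(c2,(428.1,127.8))]);f=tri([ray(c1,(433.9,138.2)),ray(c2,(572.2,125.6))])
print(n,f,n[0]-f[0],np.linalg.norm(n[0]-f[0]))
for c,P in ((c1,[(258,42,),(461,40),(263,171),(450,170)]),(c2,[(369,30),(577,28),(365,162),(554,161)])):
    print([onz(c,x,.02).round(4).tolist() for x in P])
```

```text
[ 0.07528113  0.00158292 -0.11782116] [ 7.51735999e-02  3.04734242e-05 -1.18114795e-01]
(array([ 0.53604851, -0.17234097,  0.10635942]), [np.float64(8.421421891849045e-05), np.float64(8.421421891859357e-05)]) (array([ 0.53833026, -0.29724178,  0.10611473]), [np.float64(0.00020698899117052214), np.float64(0.0002069889911706016)]) [-0.00228175  0.12490081  0.00024469] 0.12492188930809071
[[0.6256, -0.1322, 0.02], [0.6288, -0.342, 0.02], [0.4895, -0.1314, 0.02], [0.492, -0.346, 0.02]]
[[0.6265, -0.1281, 0.02], [0.6286, -0.341, 0.02], [0.4895, -0.1289, 0.02], [0.4909, -0.3443, 0.02]]
```

Near ball comes out at (0.536, -0.172, 0.106), with the two nipples 124.9 mm apart against 124 mm expected. Next I look at the gun.

>>> apply_moves:
  moves:
    - [[0.6,3.5,0,0,0,0],[1.2,7,0,0,0,0],[1.9,10.5,0,0,0,0],[2.5,14,0,0,0,0],[3.2,17.5,0,0,0,0],[3.8,21,0,0,0,0],[4.3,23.5,0,0,0,0],[4.5,24.5,0,0,0,0],[4.5,24.5,0,0,0,0],[4.5,24.5,0,0,0,0]]

```text
t: 4.75
eef_pos: [0.5354, 0.1641, 0.301]
orientation: [0.0, 1.0, 0.0, -0.0]
force: [0.2, -0.0, 0.1]
finger_gap: 0.0852
```

Run:
```python
from h import *
import pickle
print(status.observe()['eef_pos'])
cs={}
for n in ['wrist','top','scene']:
    c=snap(n,n+'3.png'); cs[n]=c
    for th in ['gun','gun_grip','stand']:
        for d in optics.spot_point(n,th):
            z={'gun':.1,'gun_grip':.128,'stand':0}[th]; print(n,th,np.round(d['xy'],1),round(d['conf'],2),onz(c,d['xy'],z).round(4))
pickle.dump(cs,open('c3.pkl','wb'))
```

```text
[0.5353652  0.16409231 0.30097809]
wrist gun [140.1 158.4] 0.97 [0.5528 0.3288 0.1   ]
wrist gun [247.8 294.6] 0.77 [0.4118 0.24   0.1   ]
wrist gun [297.2 156.4] 0.63 [0.5546 0.1862 0.1   ]
wrist gun_grip [235.8 319.4] 0.75 [0.4022 0.2465 0.128 ]
wrist gun_grip [288.3 161. ] 0.71 [0.5557 0.1916 0.128 ]
wrist gun_grip [115.5 164.8] 0.59 [0.5526 0.3355 0.128 ]
wrist stand [299.6 140.1] 0.65 [0.5563 0.1903 0.    ]
wrist stand [165.2 250. ] 0.35 [0.4152 0.3669 0.    ]
top gun [225.8 181.8] 0.61 [0.5655 0.3121 0.1   ]
top gun [261.8 185.2] 0.56 [0.557  0.1841 0.1   ]
top gun [242.9 222.9] 0.53 [0.4214 0.2437 0.1   ]
top gun_grip [220.6 182. ] 0.56 [0.5588 0.3243 0.128 ]
top gun_grip [242.4 224.9] 0.54 [0.4117 0.2405 0.128 ]
top gun_grip [258.3 183.4] 0.43 [0.5578 0.1931 0.128 ]
top stand [262.3 191.4] 0.86 [0.5521 0.1935 0.    ]
top stand [452.1 214.3] 0.43 [ 0.4864 -0.5178  0.    ]
scene gun [215.5 217. ] 0.74 [0.5912 0.3167 0.1   ]
scene gun [272.2 229.1] 0.63 [0.4143 0.2342 0.1   ]
scene gun [258.7 212.4] 0.58 [0.5266 0.2016 0.1   ]
scene gun_grip [271.2 214.2] 0.79 [0.4471 0.2113 0.128 ]
scene gun_grip [254.8 201.9] 0.66 [0.5489 0.1988 0.128 ]
scene gun_grip [220.2 204.9] 0.66 [0.6036 0.2899 0.128 ]
scene stand [260.1 233.1] 0.62 [0.5603 0.1789 0.    ]
```

View pics/wrist3.png

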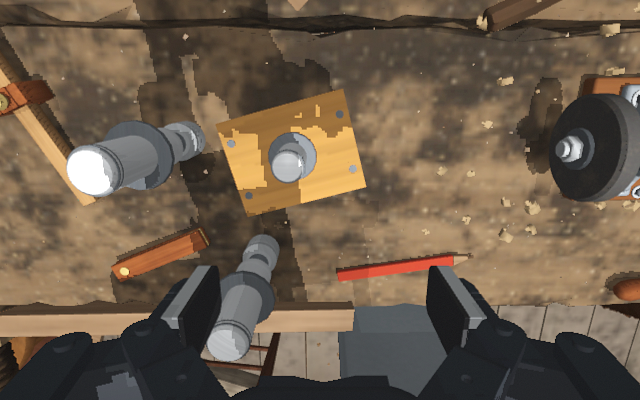

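```bash
python3 - <<'E'
from h import *
import pickle
c=pickle.load(open('c3.pkl','rb'));w=c['wrist']
print('top',onz(w,(286.5,165),.152),'flange',onz(w,(292.7,157),.105),onz(w,(292.7,157),.1))
print('g3 base',onz(w,(263,246),0.01),'top z.19',onz(w,(228,342),.19)); print('g2 base',onz(w,(186,136),0.01),onz(w,(93,171),.19))
print(tri([ray(w,(228,342)),ray(c['scene'],(269,205))]), tri([ray(w,(93,171)),ray(c['scene'],(217.5,198))]))
E
python3 -c "
import cv2
a=cv2.imread('pics/wrist3.png')[80:230,200:390]; cv2.imwrite('pics/w3c.png',cv2.resize(a,None,fx=4,fy=4,interpolation=0))"
```

```text
top [0.55716244 0.19065369 0.152     ] flange [0.55496913 0.18982684 0.105     ] [0.55408096 0.19025973 0.1       ]
g3 base [0.42534547 0.23832977 0.01      ] top z.19 [0.4262554 0.2361304 0.19     ]
g2 base [0.56229705 0.31928959 0.01      ] [0.56082422 0.31416578 0.19      ]
(array([0.41710423, 0.23943951, 0.1789034 ]), [np.float64(0.0003200680511559816), np.float64(0.00032006805115597194)]) (array([0.55768377, 0.32094555, 0.17810358]), [np.float64(0.0011219750594913453), np.float64(0.001121975059491245)])
```

View pics/w3c.png

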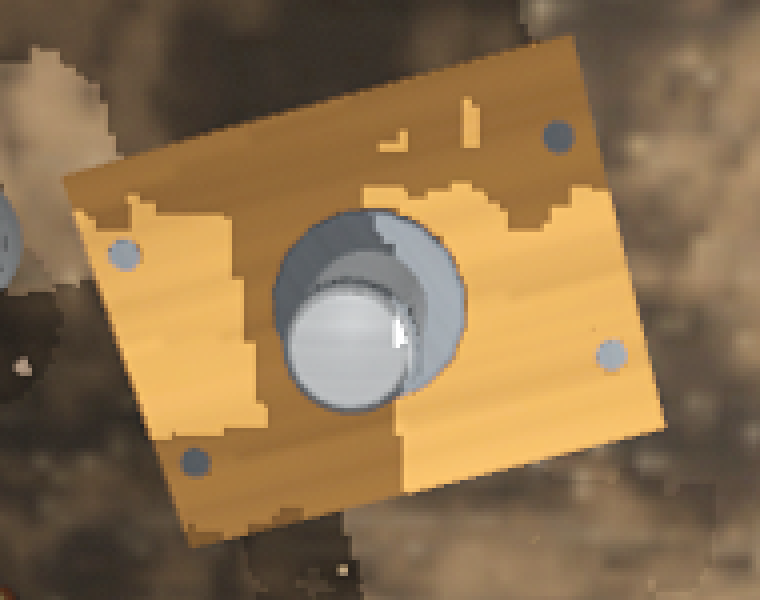

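Grip top is centred at (287,165) and the flange at (292,156), so the gun axis is at about (0.557, 0.190). I'll descend around it.

>>> apply_moves:
  moves:
    - [[1,1.2,-1,0,0,0],[2.1,2.5,-3,0,0,0],[2.1,2.5,-6,0,0,0],[2.1,2.5,-9,0,0,0],[2.1,2.5,-11.5,0,0,0],[2.1,2.5,-13.5,0,0,0],[2.1,2.5,-15,0,0,0],[2.1,2.5,-16,0,0,0],[2.1,2.5,-16.5,0,0,0],[2.1,2.5,-16.5,0,0,0]]

```text
t: 6.18
eef_pos: [0.556, 0.1897, 0.1354]
orientation: [0.0, 1.0, -0.0, -0.001]
force: [0.1, 0.4, 0.6]
finger_gap: 0.0856
```

Run:
```python
from h import *
print(status.observe()['eef_pos'])
snap('wrist','wrist4.png')
```

```text
[0.55600833 0.18969846 0.13544273]
```

View pics/wrist4.png

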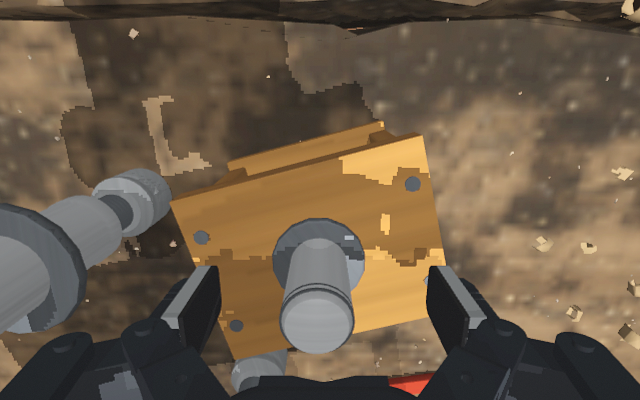

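The grip stands centred between the jaws: column 318 against a jaw middle of about 323. Closing.

>>> apply_moves:
  moves:
    - [[0,0,0,0,0,0],[0,0,0,0,0,0],[0,0,0,0,0,0],[0,0,0,0,0,0],[0,0,0,0,0,0],[0,0,0,0,0,0],[0,0,0,0,0,0],[0,0,0,0,0,0]]
  claw: -1

```text
t: 6.9
eef_pos: [0.5569, 0.1901, 0.1371]
orientation: [-0.0, 1.0, -0.0, 0.001]
force: [-1.7, 1.7, 6.1]
finger_gap: 0.0248
```

Run:
```python
from h import *
print(status.observe()['eef_pos'],status.observe()['finger_gap'],status.observe()['force'])
snap('wrist','wrist5.png')
```

```text
[0.55685114 0.19013534 0.13708413] 0.02480956428220185 [-1.70002999  1.72518498  6.0597601 ]
```

View pics/wrist5.png

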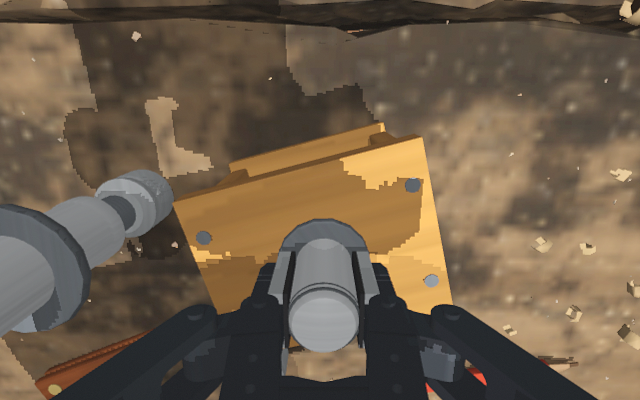

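Gap is 24.8 mm on the 26 mm grip, so it is held. Lifting.

>>> apply_moves:
  moves:
    - [[0,0,0.5,0,0,0],[0,0,1.5,0,0,0],[0,0,3,0,0,0],[0,0,5,0,0,0],[0,0,7,0,0,0],[0,0,9,0,0,0],[0,0,11.5,0,0,0],[0,0,14,0,0,0],[0,0,16,0,0,0],[0,0,17,0,0,0],[0,0,17,0,0,0]]

```text
t: 7.87
eef_pos: [0.5576, 0.1899, 0.3091]
orientation: [-0.0, 1.0, -0.0, 0.002]
force: [-0.2, 0.3, -2.8]
finger_gap: 0.0243
```

Run:
```python
from h import *
print(status.observe()['eef_pos'],status.observe()['finger_gap'],status.observe()['force'])
snap('wrist','wrist6.png'); snap('scene','scene6.png')
```

```text
[0.55761903 0.18994967 0.30910211] 0.024271674425373275 [-0.21717999  0.26205903 -2.81678756]
```

View pics/wrist6.png

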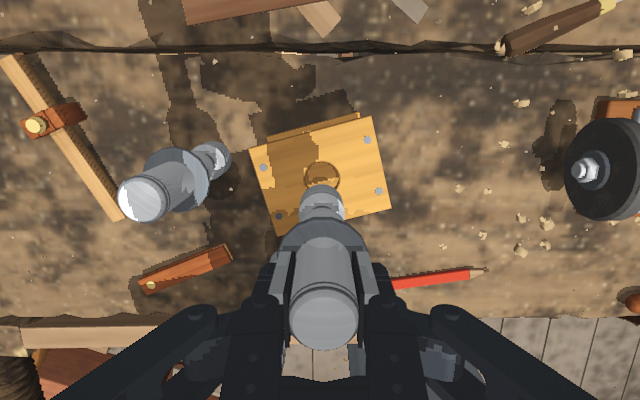

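View pics/scene6.png

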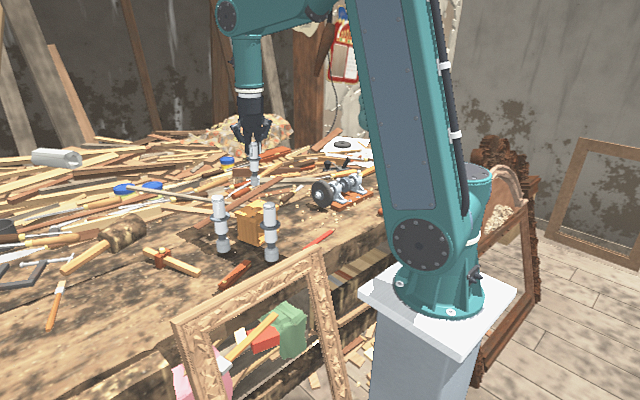

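Gun is out of the stand (force -2.8 N matches its weight). Carrying it to the nipple and tilting on the way.

>>> apply_moves:
  moves:
    - [[-0.4,-1.5,0,0,-0.02,0],[-1,-4.5,0,0,-0.06,0],[-1.8,-8,0,0,-0.1,0],[-2.7,-11.5,0,0,-0.15,0],[-3.6,-15,0,0,-0.2,0],[-4.5,-18.5,0,0,-0.25,0],[-5.4,-22,0,0,-0.3,0],[-6.3,-25.5,0,0,-0.35,0],[-7.2,-29,0,0,-0.39,0],[-8,-32.5,0,0,-0.42,0],[-8.6,-35,-0.5,0.006,-0.436,0],[-8.7,-36.3,-1.5,0.006,-0.436,0]]

```text
t: 8.97
eef_pos: [0.4674, -0.1758, 0.2901]
orientation: [-0.003, 0.976, -0.002, 0.216]
force: [1.0, -0.2, -2.9]
finger_gap: 0.0242
```

>>> apply_moves:
  moves:
    - [[0,0,-1.5,0,0,0],[0,0,-3,0,0,0],[0,0,-4,0,0,0],[0,0,-4,0,0,0],[0,0,-4,0,0,0]]

```text
t: 9.38
eef_pos: [0.468, -0.1722, 0.2493]
orientation: [-0.004, 0.977, -0.0, 0.214]
force: [0.5, -0.7, -2.8]
finger_gap: 0.0244
```

Run:
```python
from h import *
import pickle
from scipy.spatial.transform import Rotation as Ro
o=status.observe();v=o['orientation'];Rt=Ro.from_quat([v[1],v[2],v[3],v[0]]).as_matrix()
print(o['eef_pos'],o['force'],o['joint_pos'],o['joint_velocities'].round(3),'toolz',Rt[:,2],'y',Rt[:,1])
cs={}
for n in ['wrist','top','scene']:
    c=snap(n,n+'7.png');cs[n]=c
    for th in ['nipple_ball','coupler_seat','gun','gun_grip']:
        print(n,th,[(np.round(d['xy'],1).tolist(),round(d['conf'],2)) for d in optics.spot_point(n,th)])
    print('pred ball',proj(c,[.536,-.1725,.1064]),'pred mouth',proj(c,o['eef_pos']+.12*Rt[:,2]),'origin',proj(c,o['eef_pos']+.037*Rt[:,2]))
pickle.dump((cs,o),open('c7.pkl','wb'))
```

```text
[ 0.46798016 -0.17224112  0.24925139] [ 0.46769778 -0.65043782 -2.83206271] [-0.68668357  0.06301389  2.02335771  0.40585438  0.76014539  0.63034634] [ 0.005 -0.021 -0.036  0.002  0.001  0.003] toolz [ 0.41870311  0.008512   -0.90808328] y [ 0.00100553 -0.9999598  -0.00890958]
wrist nipple_ball [([320.6, 186.5], 0.61)]
wrist coupler_seat [([319.4, 207.5], 0.66)]
wrist gun [([324.7, 258.5], 0.61)]
wrist gun_grip [([321.8, 287.8], 0.96), ([322.6, 257.4], 0.23)]
pred ball [323.44495101 187.24038533] pred mouth [321.19425459 203.86418584] origin [320.2000189  255.93665658]
top nipple_ball []
top coupler_seat [([365.6, 199.4], 0.48), ([230.2, 184.7], 0.44), ([246.6, 226.5], 0.43)]
top gun [([224.2, 181.0], 0.87), ([242.6, 222.6], 0.79), ([364.8, 203.7], 0.52)]
top gun_grip [([243.7, 221.6], 0.76), ([219.1, 181.9], 0.7), ([368.6, 205.8], 0.41)]
pred ball [362.80542859 193.68528807] pred mouth [363.47324441 197.1169862 ] origin [366.19128143 203.94556114]
scene nipple_ball [([337.9, 180.0], 0.51)]
scene coupler_seat [([223.6, 246.4], 0.78), ([271.1, 252.9], 0.72), ([341.2, 166.8], 0.63)]
scene gun [([268.7, 226.1], 0.82), ([216.5, 216.1], 0.61), ([352.3, 156.7], 0.55)]
scene gun_grip [([272.8, 212.2], 0.83), ([353.4, 151.1], 0.59), ([218.9, 207.7], 0.56)]
pred ball [337.70968334 179.34321269] pred mouth [341.23816038 172.41664882] origin [349.26748403 155.45417213]
```

View pics/wrist7.png

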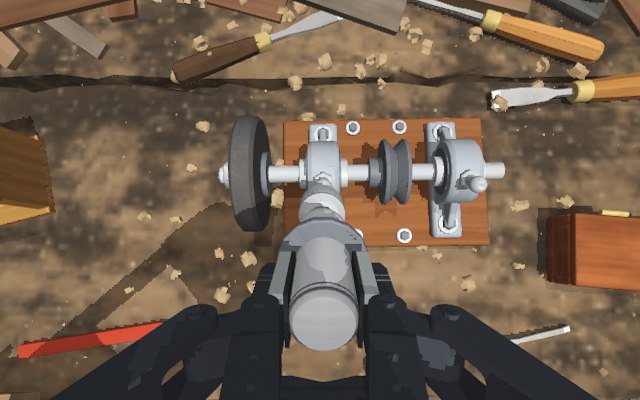

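View pics/scene7.png

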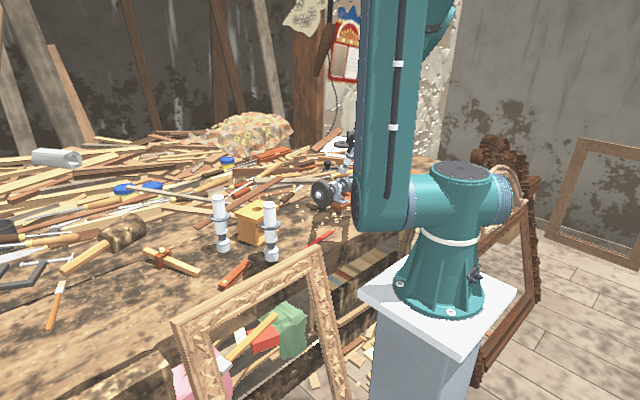

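```bash
python3 -c "
import cv2
a=cv2.imread('pics/wrist7.png')[160:240,265:385]; a=cv2.resize(a,None,fx=6,fy=6,interpolation=0); cv2.imwrite('pics/w7c.png',a)
a=cv2.imread('pics/scene7.png')[130:210,300:400]; a=cv2.resize(a,None,fx=6,fy=6,interpolation=0); cv2.imwrite('pics/s7c.png',a)"
```

```text
(no output)
```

View pics/w7c.png

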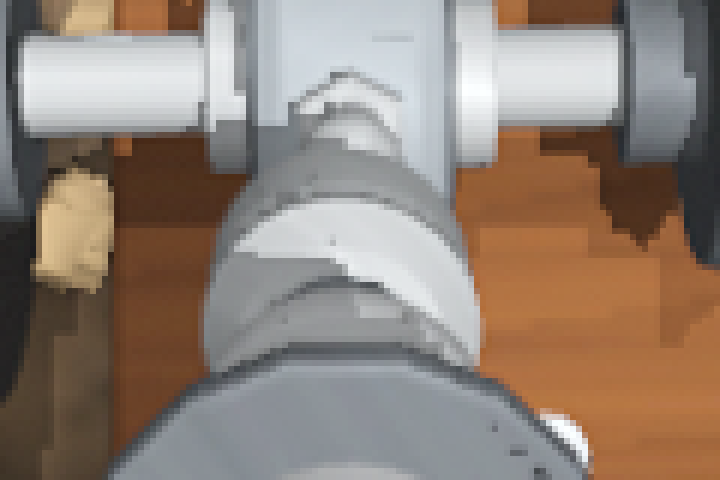

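View pics/s7c.png

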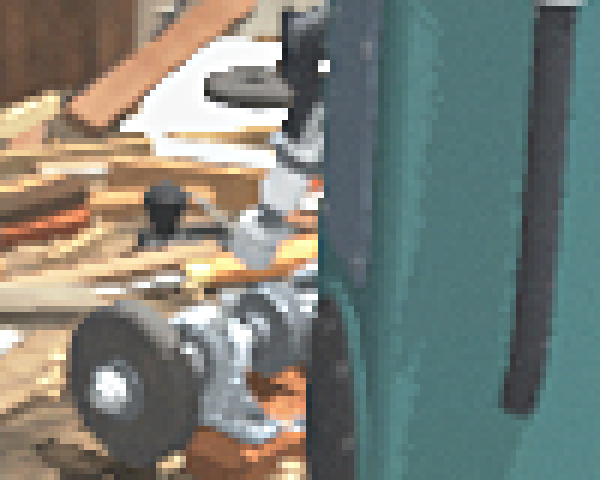

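Run:
```python
from h import *
import pickle
from scipy.spatial.transform import Rotation as Ro
cs,o=pickle.load(open('c7.pkl','rb'));v=o['orientation'];Rt=Ro.from_quat([v[1],v[2],v[3],v[0]]).as_matrix()
c=cs['wrist'];a=cv2.imread('pics/wrist7.png')[150:350,260:390];a=cv2.resize(a,None,fx=4,fy=4,interpolation=0)[:600] if 0 else cv2.resize(a,None,fx=3,fy=3,interpolation=0)
def circ(ctr,r,A,col):
    th=np.linspace(0,2*np.pi,60);P=[proj(c,ctr+r*(np.cos(t)*A[:,0]+np.sin(t)*A[:,1])) for t in th]
    P=(np.array(P)-[260,150]+.5)*3; cv2.polylines(a,[P.astype(np.int32)],True,col,1)
p=o['eef_pos']
for s,r in((.12,.015),(.037,.022),(.032,.022),(-.015,.013)): circ(p+s*Rt[:,2],r,Rt,(0,0,255))
circ(np.array([.536,-.1725,.1064]),.007,np.array(c['R']).T,(255,0,0))
cv2.imwrite('pics/ov7.png',a)
```

```text
(no output)
```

View pics/ov7.png

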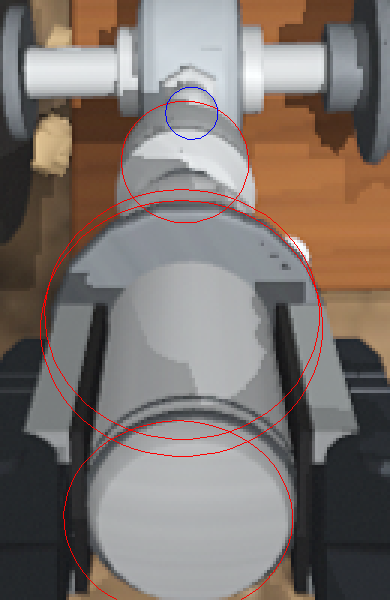

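Overlaying the tool-based prediction on the picture shows the gun axis agreeing with the tool axis to within about 1 mm, with the mouth 1–2 mm off the ball's axis. I'll correct that and approach along the nipple axis.

>>> apply_moves:
  moves:
    - [[0.2,-0.1,0.1,0,0,0],[0.4,-0.1,-0.4,0,0,0],[0.8,-0.1,-1.2,0,0,0],[1.1,-0.1,-1.9,0,0,0],[1.4,-0.1,-2.5,0,0,0],[1.4,-0.1,-2.6,0,0,0],[1.4,-0.1,-2.6,0,0,0],[1.4,-0.1,-2.6,0,0,0]]

```text
t: 10.8
eef_pos: [0.4834, -0.174, 0.2249]
orientation: [-0.003, 0.976, -0.0, 0.216]
force: [-0.1, -0.1, -2.4]
finger_gap: 0.0244
```

```bash
cat > ov.py <<'E'
from h import *
import sys,pickle
from scipy.spatial.transform import Rotation as Ro
k=sys.argv[1]
o=status.observe();v=o['orientation'];Rt=Ro.from_quat([v[1],v[2],v[3],v[0]]).as_matrix()
c=snap('wrist',f'wrist{k}.png');a=cv2.imread(f'pics/wrist{k}.png')[130:330,240:410];a=cv2.resize(a,None,fx=3,fy=3,interpolation=0)
def circ(ctr,r,A,col):
    th=np.linspace(0,2*np.pi,60);P=[proj(c,ctr+r*(np.cos(t)*A[:,0]+np.sin(t)*A[:,1])) for t in th]
    P=(np.array(P)-[240,130]+.5)*3; cv2.polylines(a,[P.astype(np.int32)],True,col,1)
p=o['eef_pos'];B=np.array([.536,-.1725,.1064])
for s,r in((.12,.015),(.032,.022)): circ(p+s*Rt[:,2],r,Rt,(0,0,255))
circ(B,.007,np.array(c['R']).T,(255,0,0))
cv2.imwrite(f'pics/ov{k}.png',a)
d=B-p; print(p,'F',o['force'],'Fax',o['force']@-Rt[:,2],'toolz',Rt[:,2],'ball in tool',Rt.T@d,'remaining',(Rt.T@d)[2]-.109,'gap',o['finger_gap'],'T',o['ft_torque'],o['t'])
E
python3 ov.py 8
```

```text
[ 0.48335649 -0.17404064  0.22489648] F [-0.12477044 -0.09145795 -2.36077438] Fax -2.0872856515027496 toolz [ 0.42174036  0.00647744 -0.9066935 ] ball in tool [-0.00224435 -0.00069735  0.12965187] remaining 0.020651866920071635 gap 0.024387241282605773 T [-0.04343989  0.43694585 -0.00385544] 10.8
```

View pics/ov8.png

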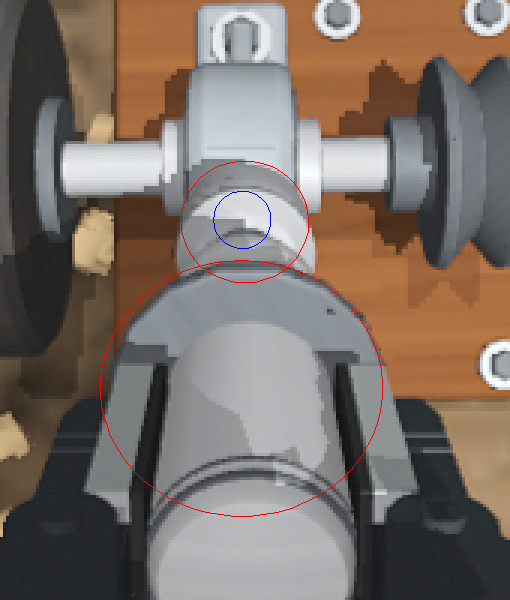

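>>> apply_moves:
  moves:
    - [[-0.1,0.1,-0.1,0,0,0],[0.1,0.1,-0.5,0,0,0],[0.3,0.1,-0.9,0,0,0],[0.3,0.1,-1,0,0,0],[0.3,0.1,-1,0,0,0]]

```text
t: 11.27
eef_pos: [0.4865, -0.1733, 0.2151]
orientation: [-0.003, 0.976, -0.0, 0.216]
force: [-1.5, 0.4, -1.6]
finger_gap: 0.0246
```

```bash
python3 ov.py 9
```

```text
[ 0.48654287 -0.1732767   0.2150521 ] F [-1.54518132  0.35665127 -1.55848078] Fax -0.7621710382711826 toolz [ 0.42233193  0.005914   -0.90642196] ball in tool [-1.05835277e-03 -6.89582766e-05  1.19376569e-01] remaining 0.010376569278189723 gap 0.02456155879491907 T [-0.00786173  0.40287745  0.01945148] 11.2667
```

View pics/ov9.png

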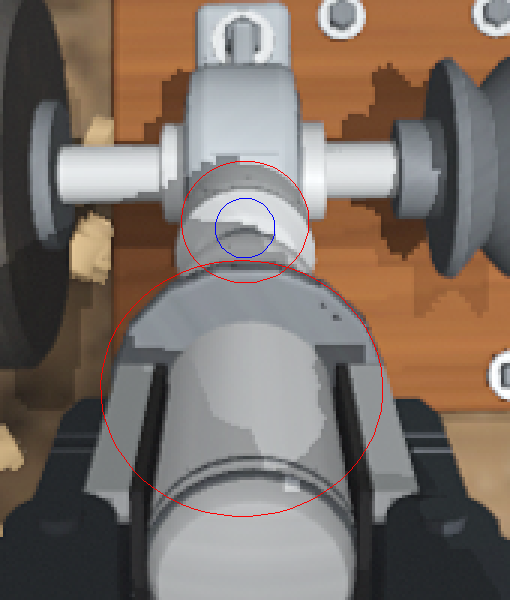

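>>> apply_moves:
  moves:
    - [[0,0,-0.2,0,0,0],[0.1,0,-0.4,0,0,0],[0.2,0,-0.6,0,0,0],[0.2,0,-0.6,0,0,0]]

```text
t: 11.65
eef_pos: [0.4883, -0.173, 0.2084]
orientation: [-0.003, 0.976, -0.0, 0.216]
force: [4.6, -0.1, -9.8]
finger_gap: 0.0248
```

```bash
python3 ov.py 10
```

```text
[ 0.48834781 -0.17299771  0.20840943] F [ 4.6321108  -0.08884196 -9.83687912] Fax -10.871985304921864 toolz [ 0.42153705  0.00653976 -0.9067876 ] ball in tool [0.00021013 0.0002382  0.1125913 ] remaining 0.0035913036448842472 gap 0.024811423032927778 T [-0.00352542  0.16735598  0.01017004] 11.65
```

The axial force turned to a pull (about -8 N net), so the jaws have closed over the ball and are drawing the coupler on. I continue gently.

>>> apply_moves:
  moves:
    - [[0.1,0,-0.1,0,0,0],[0.1,0,-0.2,0,0,0],[0.2,0,-0.3,0,0,0],[0.2,0,-0.3,0,0,0]]

```text
t: 12.03
eef_pos: [0.4904, -0.1732, 0.2063]
orientation: [-0.003, 0.976, 0.0, 0.216]
force: [-1.9, 0.4, -1.8]
finger_gap: 0.0245
```

```bash
python3 ov.py 11
```

```text
[ 0.49038548 -0.17321616  0.20626105] F [-1.88559183  0.40715673 -1.79490798] Fax -0.833401359844763 toolz [ 0.42218638  0.00591129 -0.90648978] ball in tool [-8.10975396e-04 -6.61891380e-05  1.09785081e-01] remaining 0.0007850807954737915 gap 0.024526763563169598 T [0.05397408 0.54605018 0.02895263] 12.0333
```

View pics/ov11.png

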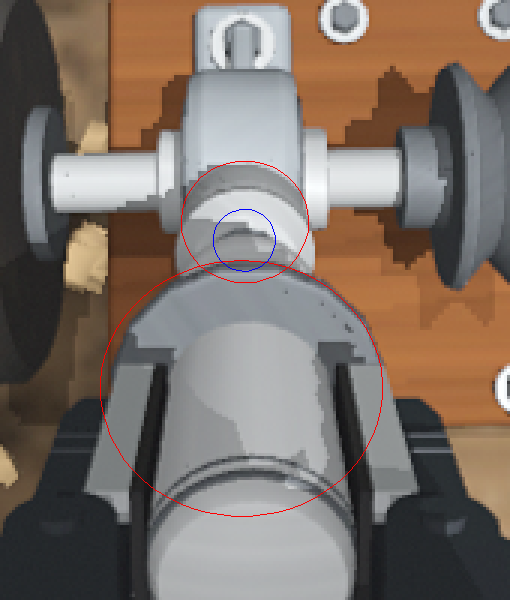

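>>> apply_moves:
  moves:
    - [[0,0,-0.1,0,0,0],[0.1,0,-0.3,0,0,0],[0.2,0,-0.5,0,0,0],[0.2,0,-0.5,0,0,0],[0.2,0,-0.5,0,0,0]]

```text
t: 12.5
eef_pos: [0.4925, -0.1733, 0.202]
orientation: [-0.003, 0.976, 0.0, 0.217]
force: [-7.3, 1.7, 7.8]
finger_gap: 0.0247
```

```bash
python3 ov.py 12
```

```text
[ 0.49251487 -0.17329401  0.20203965] F [-7.33993704  1.74842958  7.77055241] Fax 10.136883486976057 toolz [ 0.42320326  0.00552581 -0.90601792] ball in tool [-0.00107697 -0.00021224  0.10505867] remaining -0.003941330421492487 gap 0.024711245577464458 T [0.33780319 0.67141738 0.17184261] 12.5
```

View pics/ov12.png

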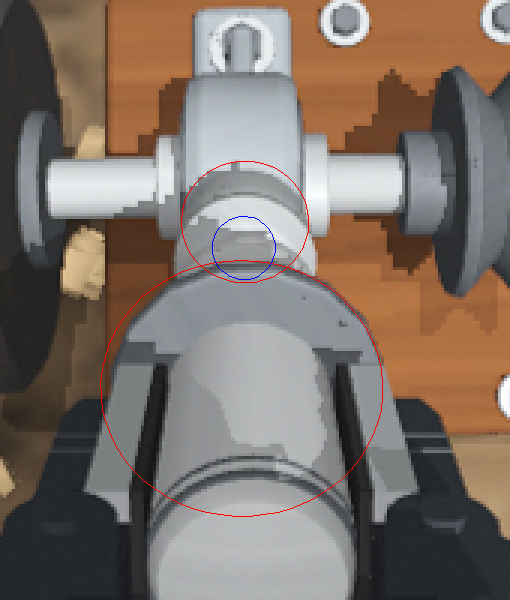

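Net axial force is 12.4 N, which the spring puts at about 4.8 mm in. Travel past the seat gives about 4.7 mm, so the two agree. Carrying on.

>>> apply_moves:
  moves:
    - [[0,0,-0.2,0,0,0],[0.1,0,-0.4,0,0,0],[0.2,0,-0.6,0,0,0],[0.2,0,-0.6,0,0,0],[0.2,0,-0.6,0,0,0]]

```text
t: 12.97
eef_pos: [0.4949, -0.1733, 0.1965]
orientation: [-0.003, 0.976, 0.0, 0.217]
force: [-6.8, 2.2, 11.8]
finger_gap: 0.0245
```

```bash
python3 ov.py 13
```

```text
[ 0.49485793 -0.17325678  0.19646781] F [-6.81040711  2.20068698 11.83509461] Fax 13.593872554287106 toolz [ 0.42399655  0.00551405 -0.90564702] ball in tool [-0.00092852 -0.00020967  0.09901791] remaining -0.009982086939330795 gap 0.02448061883500012 T [0.57910727 0.42376423 0.25789259] 12.9667
```

>>> apply_moves:
  moves:
    - [[0,0,-0.1,0,0,0],[0.1,0,-0.1,0,0,0],[0.1,0,-0.1,0,0,0],[0.1,0,-0.1,0,0,0],[0.1,0,-0.1,0,0,0],[0.1,0,-0.1,0,0,0]]

```text
t: 13.52
eef_pos: [0.4956, -0.1732, 0.1954]
orientation: [-0.003, 0.976, 0.0, 0.217]
force: [-8.3, 1.4, 11.6]
finger_gap: 0.0245
```

```bash
python3 ov.py 14
python3 - <<'E'
from h import *
snap('top','top14.png');snap('scene','scene14.png')
E
```

```text
[ 0.49557152 -0.1732108   0.19542902] F [-8.26877298  1.40102468 11.56236082] Fax 13.968667086908845 toolz [ 0.4236627   0.00551554 -0.90580323] ball in tool [-0.00109822 -0.00017039  0.09777474] remaining -0.01122526301290605 gap 0.024526462471854568 T [0.5337372  0.6547075  0.22087923] 13.5167
```

View pics/ov14.png

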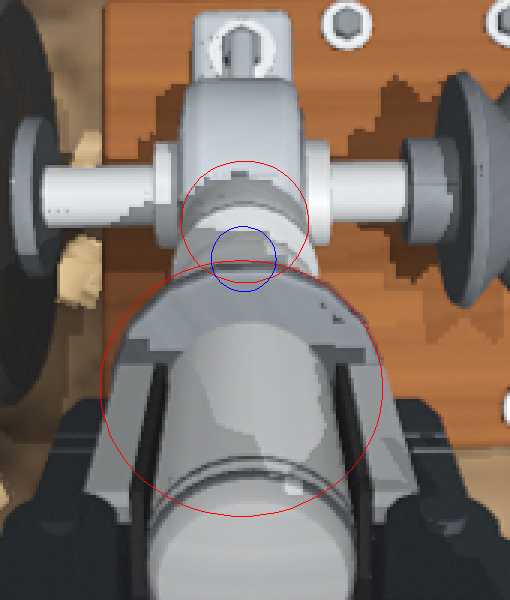

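View pics/top14.png

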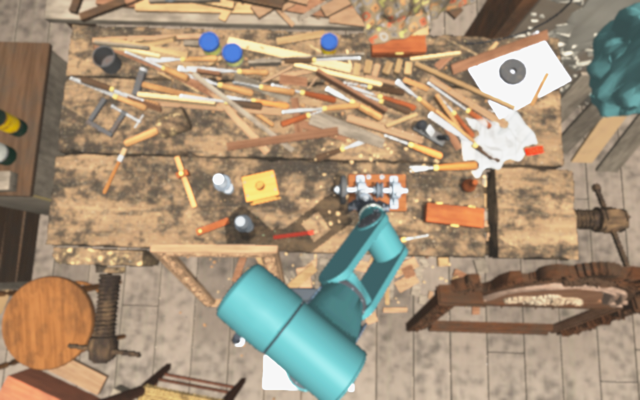

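```bash
python3 -c "
from h import *
print(job.close_job()); o=status.observe(); print(o['t'],o['eef_pos'],o['force'])"
```

```text
the job is handed in; nothing more can be done
None
the job is handed in; nothing more can be done
```

The smallest grease gun is on the tilted nipple next to the wheel and held pressed in there, still gripped. I handed the job in at about 13.6 s of the 38 s; no verdict was reported.

**Snap-on:** the axial force turned into a pull of about 8 N as the jaws closed over the ball. It then returned to near zero once the ball sat on the seal.

**How far in:** the nozzle is about 12 mm in, against a 16 mm stop. The travel past the seat gives about 12.0 mm. The spring force, 16.2 N net of the gun's weight, gives about 12.4 mm. In the last wrist picture the coupler sits visibly closer to the flange, and the grip has not slipped.

**Loads:** the steady readings I took stayed under 20 N, and nothing suggested the spring had reached its stop. About 3 N of sideways force remained on the gun at the end, which fits the roughly 1 mm uncertainty in the ball's position.

**Other items:** the pencil, bevel, oilstone box, marking gauge and the two larger guns look undisturbed in the last top picture, judged by eye.

**Not checked:** I could not read the state after handing in, so the final one-second hold is unconfirmed.

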